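# Fit a jar ledge on the slotted upright and set the jar on it

## Task

Hook the loose ledge bracket into the upper pair of slots of the empty upright and press it down until it is fully home and locked. Then stand the small lidded jar from the table upright in the middle of the free part of the ledge. Leave the other things on the table where they are.

Things in the scene. Friction and masses are not known exactly. Their poses are not given: they have to be found in the camera images.
- upright: Fixed empty slotted upright: steel plate 90 wide, 5 thick, top 190 above the table; foot 110 wide, reaching 60 before the face. Origin: on the table, in the front face's plane, on the centre line; x into the plate (face x = 0, back x = 5), y left, z up. Slots go through at y = -20 and +20, 14 wide, 32 high: upper pair z = 142 to 174, lower pair z = 60 to 92. Slippery.
- slots (a point): On the front face of the empty upright, midway between the two upper slots, at the height of their lower ends (z = 142). The bracket is home when its point hooks is here.
- lockbar (a joint): Black locking bar behind the upper slots of the empty upright: 0 = up (as found), grows to about 0.008 m as the bracket's hook lips push it down. It is stiff: about 8 N of friction, so the bracket's own weight does not move it, and it stays where it is pushed. Press with 12 to 18 N. The fitted bracket has a little play and droops by up to 0.08 rad.
- full_upright: The other upright, same shape, origin and axes, already carrying a fitted ledge and jar as a sample (all fixed); its bracket sits with the bracket origin 100 above the table.
- bracket: Loose aluminium ledge bracket, 0.35 kg, standing on the table. Origin: rear face of the back plate, centre of its bottom edge; x out of the back (the way the hooks point), y left, z up. Ledge x = -140 to 0, 70 wide, 6 thick, top at z = 50; back plate 6 thick, 70 wide, z = 0 to 58; gusset 8 thick below the ledge. Centre of mass x = -54, z = 35. In the upper slots, fully home, its origin is 100 above the table.
- fin (a point): Centre of the top of the bracket's grip fin, which stands on the ledge: 10 thick in y, 40 long (bracket x = -54 to -14), 45 high (z = 50 to 95). Hold the bracket by it from above, or press on it.
- hooks (a point): On the bracket's rear face, midway between the two hooks, at the underside of their tabs (z = 42). Hooks at y = -20 and +20, 8 wide: tab x = 0 to 13, z = 42 to 52; lip hangs from it at x = 7.5 to 13 down to z = 28. They pass the upper slots with the bracket origin 114 to 122 high; push in till the back plate meets the face; lowered, the lips meet the locking bar at 108.
- jar_place (a point): Middle of the free part of the ledge's top, in front of the fin (bracket x = -97, y = 0, z = 50); the jar's underside centre goes here.
- jar: Small filled glass jar with a steel lid, 54 diameter (lid 51), 76 high, about 0.26 kg, standing on the table. Origin: centre of its underside, z up.
- empty_a: Bystander: upturned empty glass jar, 72 diameter, 115 high; origin centre of underside.
- empty_b: Bystander: upturned empty glass jar, 72 diameter, 115 high; origin centre of underside.
- big_jar: Bystander: large filled jar with a lid, 84 diameter, 125 high; origin centre of underside.
- lids: Bystander: stack of four jar lids, 76 diameter, 40 high; origin centre of underside.
- funnel: Bystander: steel jar funnel standing mouth down, 110 diameter, 80 high; origin centre of underside.
- spoon: Bystander: wooden spoon lying on the table.
Things that resemble listed ones, but are neither listed nor needed, are in the scene too. Leave any orange or turquoise look-alike of the jar alone.

How it is judged:
By the outcome, as a careful person would: the job done as asked, in the order asked, and still so for the second after the job is handed in, with the robot touching nothing.
It also fails if it takes over 72 s, if anything falls off the work surface, if the arm or the gripper's body presses on something with over 40 N, if the wrist force passes 120 N, or if a joint passes its speed limit or range.

## Robot

A 7-joint arm with a two-finger parallel gripper is mounted at the origin on the work surface. World frame = base frame: x ahead of the robot, y to its left, z up, the work surface at z = 0. Lengths are in m, angles in rad, forces in N, time in s.
With the tool pointing down it reaches from about 0.4 to 0.75 m from the base axis. Payload 19.5 kg.
Tool frame: the origin (TCP) lies at the very end of the fingers, on their centre line; the grasp point (between the pads) lies 19 mm behind it; z points along the fingers, y is the line along which they close (so a half turn about z gives the same grasp; the last joint's range is limited). The gripper opens to 85 mm and grips with 20 to 120 N. Pads are 22 mm wide; open, the fingers measure 114 mm over their backs; the gripper's body (76 mm by 85 mm) begins 54 mm behind the grasp point. The pads swing forward as they close: fully open they stand 13 mm farther back than shut.
Start: joints at [-1.163, 0.707, -0.028, 1.485, 0.022, 0.951, -0.075], TCP at [0.25, 0.518, 0.231] pointing down, gripper open.
Joint ranges: [-2.71, 2.71], [-0.32, 2.16], [-1.57, 1.52], [0, 2.45], [-1.46, 4.6], [0, 2.02], [-2.83, 2.83]. Speed limits (rad/s): [1.89, 1.89, 2.57, 2.57, 3.01, 3.01, 3.01].

## Interface

Orientations are given as a rotation vector (axis times angle).
In Python, from cell import env gives the robot as it stands. The module is installed in compiled form; this text tells all that it offers. Calls block until the motion is done:
- env.move_ptp(position, orientation): joint-space move of the TCP to a pose.
- env.movel(position, speed=0.15, frame=None, guard=None): straight line of the TCP; frame=None keeps the orientation; speed is the mean speed in m/s. With guard (N) it stops when the force on the tool has changed by that much, and returns True; else False.
- env.move_joints(angles): joint-space move.
- env.gripper_to(opening, effort=None): opening from 0.0 (shut) to 1.0 (fully open); effort is the grip in N (None keeps the last); returns when the fingers have stopped.
- env.sleep(seconds).
- env.ik(position, orientation): joint angles nearest the present ones, or None.
- env.state(): the state.
- env.read_camera(name): name is "side" or "top"; returns a dict with "img" (420x560x3 uint8, red, green, blue), "range_z" (420x560 float32, m along the optical axis (not along the pixel's ray), 0 where there is no reading), "mtx" (3x3 intrinsics, pixels), "dist" ([k1, k2, p1, p2, k3] as OpenCV has them; the pictures are not rectified), "R" (3x3) and "t" (3): a world point X has camera coordinates R X + t. Camera axes: x right, y down, z forward; pixel columns grow to the right and rows downward; lengths in m; the calibration is good to about 2 mm. A picture is of the moment at which its call begins.
A pose or a line that the arm cannot do raises env.IKError and nothing moves.
- env.hand_in(): hands the job in; it is judged then, once.
The state is a dict: "time_s": time; "joints": joint angles; "joint_velocities": joint speeds; "joint_efforts": joint torques, N m; "tcp_pos": TCP position; "ee_rot": TCP orientation; "contact_force": force on the tool from outside, world axes, zero at the start; "ft_torque": the same for the moment, N m; "width": opening from 0.0 (shut) to 1.0 (fully open); "finger_force": force on a finger pad.
Only numpy, scipy, OpenCV 4.12 (cv2) and the standard library are available. Lean on these libraries where they do the work, as an engineer would, in place of code of your own. Each camera call takes 0.05 s, during which the arm holds its last target. There are 200 camera calls.

## Working session

There is one attempt and no reset: what is moved stays moved. The work goes in short steps, each a Python script; the robot and the scene stay as the last script left them, time stands still between calls to the robot, and variables do not carry over. Pictures are saved under pics/ and viewed, at most 10 in all, crops included, and the job is handed in when it is done.

```bash
mkdir -p pics; python3 - <<'E'
from cell import env
import cv2,pickle
d={n:env.read_camera(n) for n in("top","side")}
pickle.dump(d,open('c0.pkl','wb'))
for n in d: cv2.imwrite(f'pics/{n}0.png',d[n]['img'][:,:,::-1]); print(n,d[n]['mtx'],d[n]['dist'],d[n]['R'],d[n]['t'],-d[n]['R'].T@d[n]['t'])
s=env.state();print(s)
E
```

```text
top [[483.15748483   0.         278.41886355]
 [  0.         483.15748483 204.91875679]
 [  0.           0.           1.        ]] [-0.04383146  0.          0.          0.          0.        ] [[-0.00648121 -0.99962601 -0.02656748]
 [-0.9917485   0.00982731 -0.12782153]
 [ 0.12803482  0.02551982 -0.99144129]] [0.00875649 0.51805883 1.38677859] [ 0.33628488 -0.03172825  1.44136126]
side [[405.15305606   0.         283.90955089]
 [  0.         405.15305606 207.87761023]
 [  0.           0.           1.        ]] [-0.00673398  0.          0.          0.          0.        ] [[ 0.9636081  -0.26723499  0.00670014]
 [-0.18377836 -0.68046162 -0.70936415]
 [ 0.1941261   0.6823177  -0.70481034]] [-0.50722445  0.15259165  1.34213828] [ 0.25626456 -0.94748007  1.05759446]
{'time_s': 0.1, 'joints': array([-1.1627078 ,  0.70702402, -0.02759617,  1.48490625,  0.02198315,
        0.95091343, -0.07548977]), 'joint_velocities': array([ 0.0001026 , -0.00133861, -0.00217601, -0.0014175 ,  0.00087123,
        0.00062476,  0.00163281]), 'joint_efforts': array([ 3.10639094e-03, -8.84299564e+01,  1.23669293e+00, -2.36457056e+01,
        1.70420541e-02,  5.09141464e-03,  2.51640313e-05]), 'tcp_pos': array([0.24990459, 0.51761016, 0.23089485]), 'ee_rot': array([-7.00570223e-01, -3.06229391e+00,  1.46227729e-03]), 'contact_force': array([-1.77971556, -0.08912669,  0.29786827]), 'ft_torque': array([ 0.00160668, -0.02596796, -0.01665987]), 'finger_force': 0.0, 'width': 1.0023125334694358}
```

View pics/top0.png

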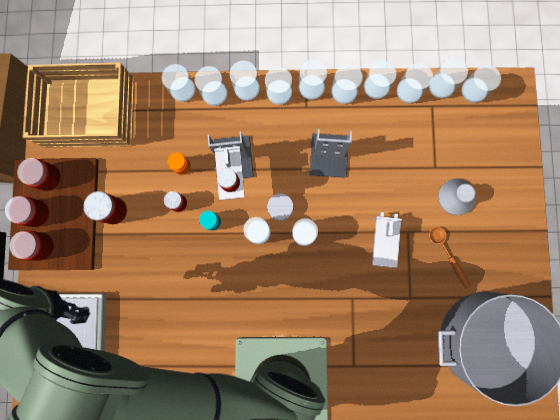

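View pics/side0.png

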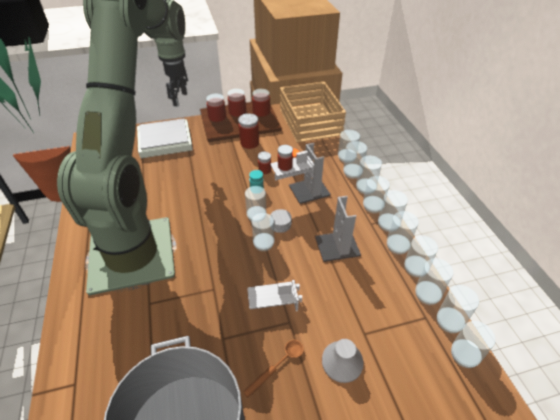

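The top view shows the loose bracket at about (387,240) with its hooks up-image, the empty upright at (330,155), and the sample at (230,165).

Possible jars:
- (174,201): small with a steel lid.
- (178,162): orange.
- (209,220): turquoise.
- (228,180): on the sample ledge, fixed.
- (99,206): the big jar.
- (32,172), (20,210) and (24,245): on the tray.

I choose (174,201) and will check it in one close crop.

```bash
python3 - <<'E'
import cv2,pickle,numpy as np
d=pickle.load(open('c0.pkl','rb'))
t=d['top']['img'][:,:,::-1];s=d['side']['img'][:,:,::-1]
def c(i,u,v,w,h,k): 
    return cv2.resize(i[v:v+h,u:u+w],(w*k,h*k),interpolation=cv2.INTER_CUBIC)
a=np.hstack([c(t,295,120,80,60,5),c(t,350,205,80,60,5)])
b=np.hstack([c(t,150,180,80,60,5),c(s,240,280,80,60,5)])
cv2.imwrite('pics/crop1.png',np.vstack([a,b]))
E
```

```text
(no output)
```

View pics/crop1.png

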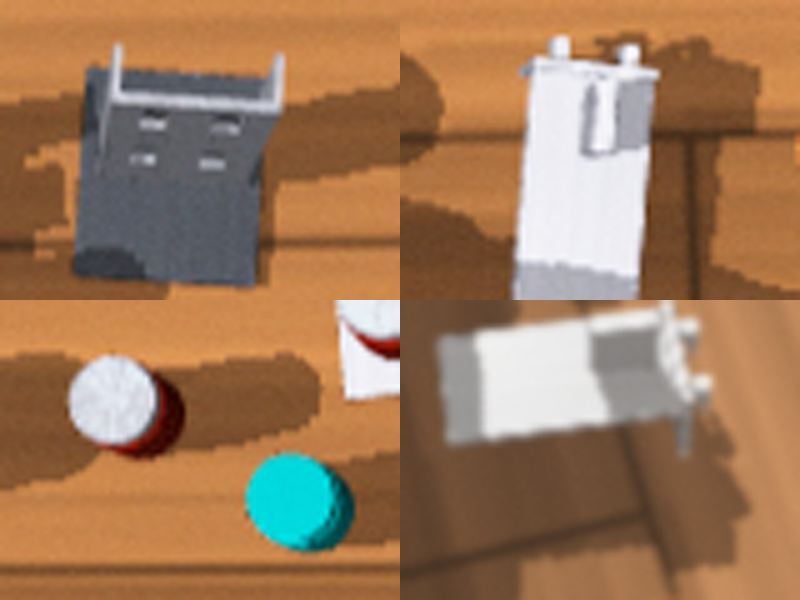

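The crop confirms the jar: steel lid, red filling, near top-view pixel (173,201), with turquoise beside it. The bracket's hooks are at about (382,214) and (395,216), with the fin at about (390,228). The upright's plate top edge runs from about (318,139) to (349,141). Next I measure these with range plus calibration.

```bash
cat > h.py <<'E'
import numpy as np,cv2
from scipy.spatial.transform import Rotation as R
def cloud(c):
    v,u=np.mgrid[0:420,0:560]; uv=np.stack([u,v],-1).reshape(-1,1,2).astype(float)
    n=cv2.undistortPoints(uv,c['mtx'],c['dist']).reshape(420,560,2)
    z=c['range_z'].astype(float); P=np.dstack([n*z[...,None],z])
    W=(P-c['t'])@c['R']; W[z==0]=np.nan
    return W
def ray(c,uv,h):
    n=cv2.undistortPoints(np.array(uv,float).reshape(-1,1,2),c['mtx'],c['dist']).reshape(-1,2)
    d=np.c_[n,np.ones(len(n))]@c['R']; o=-c['R'].T@c['t']
    return o+d*((h-o[2])/d[:,2])[:,None]
def down(yaw): # tool z down, tool x along yaw
    return (R.from_euler('z',yaw)*R.from_euler('x',np.pi)).as_rotvec()
def box(W,m): # fitted rectangle of masked points xy, mm/deg
    p=W[m][:,:2].astype(np.float32); return cv2.minAreaRect(p*1000),len(p)
E
python3 - <<'E'
from h import *; import pickle
np.set_printoptions(precision=4,suppress=True)
d=pickle.load(open('c0.pkl','rb')); W={n:cloud(d[n]) for n in d}
def rng(w,x0,x1,y0,y1,z0,z1): return (w[...,0]>x0)&(w[...,0]<x1)&(w[...,1]>y0)&(w[...,1]<y1)&(w[...,2]>z0)&(w[...,2]<z1)
t=W['top']
for uv in[(387,240),(390,228),(330,155),(334,140),(325,170),(173,201),(228,180),(380,280),(280,207),(257,230),(304,231)]: print(uv,t[uv[1],uv[0]])
c=t[240,387]
for n,w in W.items():
    print(n)
    a=(c[0]-.12,c[0]+.12,c[1]-.09,c[1]+.09)
    print(' table',np.nanmedian(w[rng(w,.3,.45,-.1,.1,-.02,.02)][:,2]))
    m=rng(w,*a,.042,.056);print(' ledge',box(w,m),np.median(w[m][:,2]))
    m=rng(w,*a,.085,.11);print(' fin',box(w,m),w[m].mean(0),w[m][:,2].max())
    u=t[160,330]; a=(u[0]-.12,u[0]+.12,u[1]-.09,u[1]+.09)
    m=rng(w,*a,.183,.2);print(' plate top',box(w,m),w[m].mean(0))
    m=rng(w,*a,.003,.015);print(' foot',box(w,m),np.median(w[m][:,2]))
    j=t[201,173]; m=rng(w,j[0]-.04,j[0]+.04,j[1]-.04,j[1]+.04,.07,.085)
    print(' jar',cv2.minEnclosingCircle((w[m][:,:2]*1000).astype(np.float32)),w[m].mean(0))
w=W['side'];u=t[160,330];m=rng(w,u[0]-.08,u[0]+.08,u[1]-.07,u[1]+.07,.02,.18)
p=w[m]; print(len(p),p.min(0),p.max(0))
E
```

```text
(387, 240) [ 0.4115 -0.3071  0.0482]
(390, 228) [ 0.4426 -0.3079  0.0918]
(330, 155) [ 0.669  -0.1508  0.0218]
(334, 140) [ 0.6706 -0.1483  0.1883]
(325, 170) [ 0.6257 -0.1358  0.01  ]
(173, 201) [0.526  0.305  0.0827]
(228, 180) [0.5594 0.1288 0.2232]
(380, 280) [ 0.2968 -0.2918  0.002 ]
(280, 207) [ 0.5111 -0.0002  0.0397]
(257, 230) [0.4387 0.062  0.1131]
(304, 231) [ 0.4345 -0.0673  0.1175]
top
 table -0.0002235451923351986
 ledge (((414.045654296875, -306.1683349609375), (71.53685760498047, 152.73704528808594), 83.27030181884766), 1104) 0.04997538727242622
 fin (((443.08001708984375, -309.1929931640625), (11.195696830749512, 38.914066314697266), 83.08631896972656), 63) [ 0.4436 -0.309   0.0936] 0.10059735275827071
 plate top (((681.4093627929688, -148.89276123046875), (90.67475128173828, 33.74034118652344), 86.61504364013672), 109) [ 0.6737 -0.1506  0.1896]
 foot (((656.7765502929688, -151.4160614013672), (179.13674926757812, 238.27125549316406), 89.98170471191406), 1452) 0.007627365784554662
 jar ((533.08740234375, 309.9361877441406), 26.272111892700195) [0.5328 0.3091 0.0762]
side
 table 0.0007735723094353498
 ledge (((410.8285217285156, -306.471923828125), (73.50127410888672, 153.36451721191406), 82.53643035888672), 884) 0.05059651113265033
 fin (((440.0765380859375, -310.0075378417969), (13.167110443115234, 39.911895751953125), 83.17002868652344), 68) [ 0.4396 -0.3108  0.0935] 0.09934310477154136
 plate top (((679.6035766601562, -146.84681701660156), (95.73546600341797, 32.15455627441406), 86.8079605102539), 104) [ 0.6734 -0.1518  0.1888]
 foot (((655.9552612304688, -151.3809814453125), (179.1783447265625, 239.55206298828125), 89.98434448242188), 948) 0.00920115637314373
 jar ((529.1475830078125, 306.2645568847656), 28.013023376464844) [0.5282 0.3062 0.0762]
715 [ 0.661  -0.1968  0.02  ] [ 0.6994 -0.1006  0.1799]
```

```bash
cat >> h.py <<'E'
from scipy.optimize import least_squares
def rng(w,x0,x1,y0,y1,z0,z1): return (w[...,0]>x0)&(w[...,0]<x1)&(w[...,1]>y0)&(w[...,1]<y1)&(w[...,2]>z0)&(w[...,2]<z1)
def face(w):
    p=w[rng(w,.655,.69,-.195,-.108,.02,.185)]
    f=lambda q:q[0]+q[1]*(p[:,1]+.15)+q[2]*(p[:,2]-.142)-p[:,0]
    r=least_squares(f,[.67,0,0],loss='soft_l1',f_scale=.001).x
    return r,np.median(abs(f(r))),len(p)
E
python3 - <<'E'
from h import *; import pickle
np.set_printoptions(precision=4,suppress=True)
d=pickle.load(open('c0.pkl','rb'))
for n in d:
    w=cloud(d[n]); print(n,face(w))
    # foot by dark colour and height
    m=rng(w,.59,.67,-.23,-.07,.003,.02)&(d[n]['img'].max(-1)<110)
    m=cv2.morphologyEx(m.astype(np.uint8),cv2.MORPH_OPEN,np.ones((3,3)))>0
    print(' foot',box(w,m),np.median(w[m][:,2]))
    # plate top lateral extents in rows of z
    p=w[rng(w,.655,.70,-.22,-.08,.02,.2)]
    yaw=-.058; e=np.array([-np.sin(yaw),np.cos(yaw)]); s=p[:,:2]@e
    q=w[rng(w,.655,.685,-.22,-.08,.03,.2)]; s=q[:,:2]@e
    print(' s',np.percentile(s,[0,1,2,98,99,100]),(s.min()+s.max())/2, s.max()-s.min())
E
```

```text
top (array([ 0.6687,  0.0878, -0.0096]), np.float64(0.0007447936447590453), 418)
 foot (((638.3660888671875, -145.42898559570312), (108.64081573486328, 62.3487434387207), 88.21602630615234), 709) 0.010229045720770357
 s [-0.1545 -0.1537 -0.1527 -0.064  -0.0638 -0.0637] -0.1090806607074514 0.09078125271285555
side (array([ 0.6675, -0.0257,  0.0031]), np.float64(0.0033078816541490252), 614)
 foot (((638.663818359375, -147.30642700195312), (113.3492431640625, 65.89697265625), 87.84440612792969), 496) 0.010870759925167593
 s [-0.1576 -0.1562 -0.1558 -0.0654 -0.0642 -0.0593] -0.1084798144257387 0.09829399595257998
```

```bash
python3 - <<'E'
from h import *; import pickle
np.set_printoptions(precision=4,suppress=True)
d=pickle.load(open('c0.pkl','rb'))
def fit(P,ax):
    P=P[:,:2]; b=np.polyfit(P[:,1-ax],P[:,ax],1)
    for _ in range(5):
        r=P[:,ax]-np.polyval(b,P[:,1-ax]); k=abs(r)<max(.002,2*np.median(abs(r))); b=np.polyfit(P[k,1-ax],P[k,ax],1)
    return b,k.sum(),r[k].std()
def sub(prof,th): # subpixel crossing of th in profile
    s=np.sign(prof-th); i=np.where(s[:-1]!=s[1:])[0]
    return i+(th-prof[i])/(prof[i+1]-prof[i])
c=d['top']; im=c['img'].astype(float); sat=im[...,0]-im[...,2]
# foot front edge: rows 165..185 per column 314..342
L=[]
for u in range(314,344):
    x=sub(sat[165:190,u],30)
    if len(x): L.append((u,165+x[0]))
P=ray(c,L,.010); b=fit(P,0); print('foot front dx/dy',b,'x at y=-.145',np.polyval(b[0],-.145))
# sides
for nm,cols in(('left',range(322,300,-1)),('right',range(336,360))):
    L=[]
    for v in range(158,173):
        cc=list(cols); x=sub(sat[v,cc],30)
        if len(x): L.append((cc[0]+(cc[1]-cc[0])*x[0],v))
    P=ray(c,L,.010); b=fit(P,1); print('foot',nm,b,'y at x=.64',np.polyval(b[0],.64))
# plate top front edge: bright->dark going down
g=im.mean(-1); L=[]
for u in range(319,349):
    col=g[136:146,u]; i=col.argmax(); x=sub(col[i:],140)
    if len(x): L.append((u,136+i+x[0]))
P=ray(c,L,.190); b=fit(P,0); print('plate top front',b,np.polyval(b[0],-.15))
# slots upper: bright spots seen through? print foot-plate intersection by side view
c=d['side']; g=c['img'].mean(-1); w=cloud(c)
m=rng(w,.66,.69,-.21,-.09,.185,.195); vu=np.argwhere(m); print(vu.min(0),vu.max(0))
s=c['img'][185:265,305:375,::-1]; t=d['top']['img'][115:195,295:365,::-1]
cv2.imwrite('pics/up.png',np.hstack([cv2.resize(x,None,fx=5.7,fy=5.7,interpolation=cv2.INTER_CUBIC) for x in(t,s)]))
E
```

```text
foot front dx/dy (array([0.0624, 0.6167]), np.int64(30), np.float64(0.00031169828594532857)) x at y=-.145 0.6076515559308878
foot left (array([-0.1028, -0.0247]), np.int64(15), np.float64(0.00022143024100695642)) y at x=.64 -0.09047585827247294
foot right (array([-0.0672, -0.1573]), np.int64(15), np.float64(0.0003693067069642356)) y at x=.64 -0.20023841189716204
plate top front (array([0.0771, 0.6782]), np.int64(30), np.float64(0.0002870398471353737)) 0.6666339917904462
[196 337] [218 354]
```

View pics/up.png

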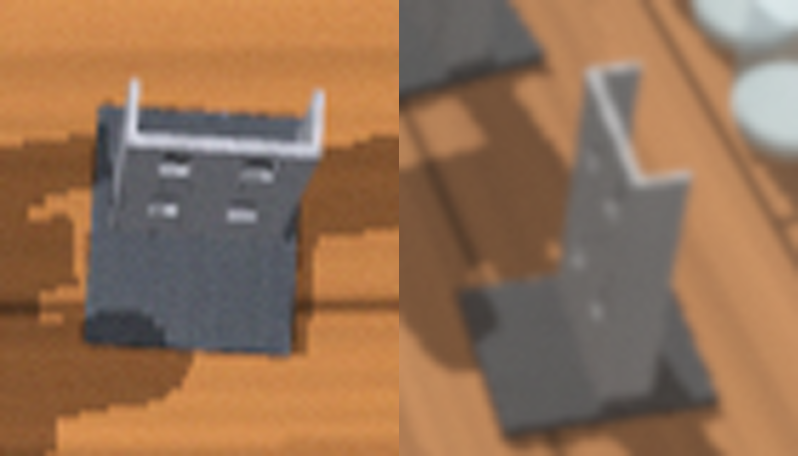

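The upright's plate top edge, foot and slots show clearly here. Its origin is about (0.667, -0.147) with yaw about -0.07; the bracket's fin is at about (0.4416, -0.3096) with yaw about -0.12. Next I grasp the fin.

```bash
python3 - <<'E'
from cell import env
from h import *; import pickle
np.set_printoptions(precision=4,suppress=True)
yaw=-.12; x=np.array([np.cos(yaw),np.sin(yaw)])
g=np.array([.4416,-.3096])-.006*x
o=down(yaw)
s=env.state()['tcp_pos']; env.movel([s[0],s[1],.40],speed=.25)
env.move_ptp([*g,.40],o)
print(env.state()['joints'],env.state()['time_s'])
env.movel([*g,.16],speed=.25)
print(env.movel([*g,.058],speed=.08,guard=8), env.state()['tcp_pos'])
env.gripper_to(0,effort=70)
s=env.state();print(s['width'],s['finger_force'],s['contact_force'],s['time_s'],s['tcp_pos'])
env.movel([*g,.10],speed=.1)
env.movel([*g,.25],speed=.2)
env.sleep(.3)
s=env.state();print(s['width'],s['finger_force'],s['contact_force'],s['ft_torque'],s['time_s'],s['tcp_pos'])
# staging before the upright, 60 mm out, origin 118 high
yu=-.07; xu=np.array([np.cos(yu),np.sin(yu)])
t=np.array([.667,-.1473])+(-.04-.06)*xu
env.move_ptp([*t,.25],down(yu)); env.movel([*t,.118+.058],speed=.15); env.sleep(.3)
d={n:env.read_camera(n) for n in("top","side")}; pickle.dump(d,open('c1.pkl','wb'))
s=env.state();print(s['tcp_pos'],s['ee_rot'],s['contact_force'],s['time_s'])
t=d['top']['img'][110:220,285:375,::-1];q=d['side']['img'][150:260,265:355,::-1]
cv2.imwrite('pics/st.png',np.hstack([cv2.resize(i,None,fx=4.4,fy=4.4,interpolation=cv2.INTER_CUBIC) for i in(t,q)]))
E
```

```text
[ 0.1268  0.6377  0.9562  1.2978 -0.5117  1.4568 -0.6486] 3.9
False [ 0.4358 -0.309   0.0584]
0.1110184768559209 68.9013683795929 [0.192  0.0966 0.1017] 7.1083 [ 0.4357 -0.3088  0.058 ]
0.10422562726386503 68.55108976364136 [ 0.0823  0.2337 -2.647 ] [ 0.0141 -0.0001 -0.0438] 8.875 [ 0.4356 -0.3089  0.2496]
[ 0.5673 -0.1403  0.1763] [ 3.1397 -0.1098  0.0005] [ 0.3994 -0.8846 -2.5456] 10.7833
```

View pics/st.png

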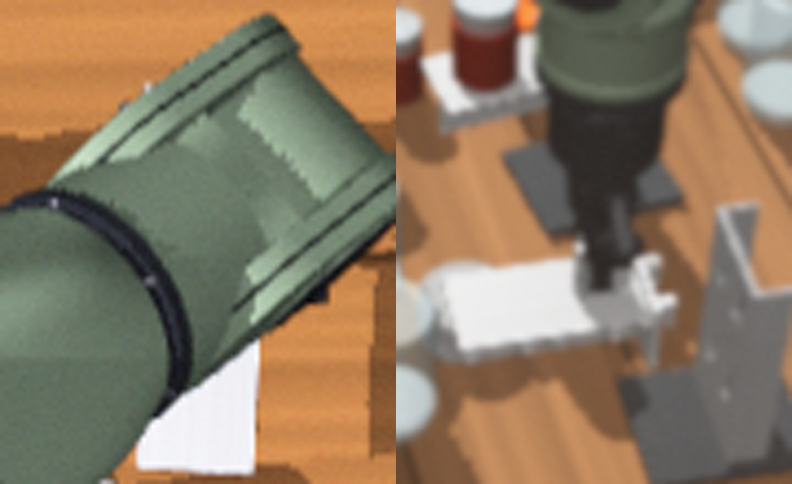

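The side view shows the bracket held level, facing the upright. The hooks are at about (414,212), and the plate top runs from about (339,197) to (347,217). I compare lateral alignment and yaw in this same camera.

```bash
python3 - <<'E'
from h import *; import pickle
np.set_printoptions(precision=4,suppress=True)
d=pickle.load(open('c1.pkl','rb')); yu=-.07
ex=np.array([np.cos(yu),np.sin(yu)]);ey=np.array([-ex[1],ex[0]]); o=np.array([.667,-.1473])
L=lambda P:np.c_[(P[:,:2]-o)@ex,(P[:,:2]-o)@ey,P[:,2]]*1000
for n in('side','top'):
    c=d[n];w=cloud(c); br=(c['img'].min(-1)>150)
    m=rng(w,.45,.66,-.21,-.07,.155,.18)
    m=m&br if n=='top' else m
    p=L(w[m])
    print(n,len(p))
    q=p[p[:,0]<-120]   # free part of ledge
    r=cv2.minAreaRect(q[:,:2].astype(np.float32)); print(' rect',r)
    q2=p[(p[:,0]<-125)]
    A=np.c_[q2,np.ones(len(q2))]; k=np.linalg.lstsq(A[:,[0,1,3]],q2[:,2],rcond=None)[0]; print(' z plane',k,np.median(q2[:,2]))
    for x0 in range(-200,-120,10):
        b=q[(q[:,0]>x0)&(q[:,0]<x0+10)]
        if len(b): print('  x',x0,'y',b[:,1].min(),b[:,1].max(),b[:,0].min())
c=d['side'];print('plate top corners',L(ray(c,[(338.6,197.0),(347,216.6)],.19)))
w=cloud(c)
for z0 in(.05,.08,.11,.14,.17):
    p=L(w[rng(w,.65,.685,-.22,-.08,z0,z0+.02)]); print(z0,p[:,:2].min(0),p[:,:2].max(0),np.percentile(p[:,0],[5,25,50,75]))
E
```

```text
side 747
 rect ((-160.85690307617188, 0.9484939575195312), (74.5754165649414, 82.0436782836914), 88.93675231933594)
 z plane [  0.0067   0.0057 169.6684] 168.6861737139944
  x -200 y -34.850437196510796 38.84835356826096 -199.90039164745497
  x -190 y -35.82565894827523 34.50666169969563 -189.89487284434432
  x -180 y -34.11747203888286 33.94642883988984 -179.5034615138683
  x -170 y -34.42991626816562 33.236254882702625 -169.89577285779498
  x -160 y -34.01515639931659 34.65809442646479 -159.95674288415424
  x -150 y -34.47486935647148 38.029381546142005 -149.83579477007666
  x -140 y -35.54177499113821 36.82571120746374 -139.99249972219684
  x -130 y -36.93336351131453 34.7804929675151 -129.98395076237125
top 499
 rect ((-159.13632202148438, 1.0255470275878906), (69.39725494384766, 78.16215515136719), 89.4741439819336)
 z plane [  0.0135   0.0093 170.7681] 168.31886275822262
  x -200 y -33.33978345873278 35.49666777597815 -198.1475755772392
  x -190 y -33.41167952447783 35.978195442321635 -189.86696105443417
  x -180 y -33.0187364005714 31.178436320372025 -179.9923397817469
  x -170 y -32.179894767598526 23.669471120138862 -169.97940343397983
  x -160 y -31.65147938716686 13.719216246775478 -159.7404286031562
  x -150 y -33.809260340884485 0.44530822424559285 -149.2629568586103
  x -140 y -33.35575188181595 -11.857995826794784 -139.74497851318648
  x -130 y -32.75282993164188 -19.307539987028 -129.99526390544176
plate top corners [[  3.3146  41.973  190.    ]
 [  2.9399 -44.6983 190.    ]]
0.05 [ -3.1191 -47.4045] [20.5316 44.7183] [-2.5645 -1.6458 -0.6098  4.7382]
0.08 [ -2.872  -46.9135] [19.7921 47.0103] [-2.3904 -1.2342 -0.0952  6.432 ]
0.11 [ -3.2036 -46.5263] [20.8686 44.6782] [-2.4647 -1.5805 -0.6942  5.7474]
0.14 [ -2.821  -48.0199] [20.7603 44.1906] [-2.2665 -1.5149  0.1912  7.3676]
0.17 [ -3.1977 -49.8448] [21.1101 45.7474] [-2.2119 -1.3718 -0.4807  8.5739]
```

```bash
python3 - <<'E'
from cell import env
from h import *
np.set_printoptions(precision=4,suppress=True)
yu=-.07; ex=np.array([np.cos(yu),np.sin(yu)]);ey=np.array([-ex[1],ex[0]]); o=np.array([.667,-.1473])
T=lambda x,y:o+x*ex+y*ey
def show(k):
    s=env.state();p=s['tcp_pos'][:2]-o;print(k,p@ex*1000,p@ey*1000,s['tcp_pos'][2],s['contact_force'],s['ft_torque'],s['time_s'])
env.movel([*T(-.1,-.001),.176],speed=.05)
env.sleep(.3);show('start')
print(env.movel([*T(-.065,-.001),.176],speed=.08,guard=8));show('pre')
print(env.movel([*T(-.034,-.001),.176],speed=.03,guard=6));show('in')
E
```

```text
start -100.00163542330881 -0.981484282557736 0.17599133960390417 [ 0.2509 -0.8084 -3.3994] [-0.0197 -0.0541  0.0173] 11.3333
False
pre -65.40909311218205 -1.1171384760471499 0.17590738233247802 [-0.4266  0.2207 -3.2127] [-0.0523 -0.0665  0.0105] 11.925
True
in -39.99759092174407 -0.9191796746355957 0.17514804068991804 [ 0.3708 -0.2043 -2.9479] [-0.0031 -0.0033  0.0407] 12.725
```

The contact came at -40 mm, exactly where the back plate should meet the face. Now I lower and press.

```bash
python3 - <<'E'
from cell import env
from h import *; import pickle
np.set_printoptions(precision=4,suppress=True)
yu=-.07; ex=np.array([np.cos(yu),np.sin(yu)]);ey=np.array([-ex[1],ex[0]]); o=np.array([.667,-.1473])
T=lambda x,y:o+x*ex+y*ey
def show(k):
    s=env.state();p=s['tcp_pos'][:2]-o;print(k,p@ex*1000,p@ey*1000,s['tcp_pos'][2],s['contact_force'],s['ft_torque'],s['time_s'])
print(env.movel([*T(-.0405,-.001),.168],speed=.03,guard=6));show('l')
print(env.movel([*T(-.0405,-.001),.150],speed=.015,guard=17));show('press')
env.sleep(.3);show('hold')
E
```

```text
False
l -40.53706881851608 -0.9670050888503756 0.16777715422406253 [-0.487  -0.5552 -2.967 ] [ 0.0109 -0.0768  0.0341] 13.1167
True
press -40.39914576571278 -1.1750079311269672 0.1576249093030372 [-2.2818  0.9633  7.0652] [ 0.1701  0.1642 -0.0472] 13.875
hold -40.41204780338268 -1.1668621391852143 0.15762577787894602 [-3.3142 -0.2838  8.6794] [ 0.149   0.166  -0.0836] 14.175
```

```bash
python3 - <<'E'
from cell import env
from h import *; import pickle
np.set_printoptions(precision=4,suppress=True)
yu=-.07; ex=np.array([np.cos(yu),np.sin(yu)]);ey=np.array([-ex[1],ex[0]]); o=np.array([.667,-.1473])
T=lambda x,y:o+x*ex+y*ey
def show(k):
    s=env.state();p=s['tcp_pos'][:2]-o;print(k,p@ex*1000,p@ey*1000,s['tcp_pos'][2],s['contact_force'],s['time_s'])
env.gripper_to(.6);show('open')
env.movel([*T(-.0405,-.001),.225],speed=.12)
env.gripper_to(0)
env.movel([*T(-.028,-.001),.205],speed=.1);env.sleep(.3);show('above')
print(env.movel([*T(-.028,-.001),.185],speed=.015,guard=15));show('press');env.sleep(.3);show('hold')
env.movel([*T(-.028,-.001),.30],speed=.2)
env.gripper_to(1.0)
env.movel([*T(-.15,.1),.40],speed=.25)
env.move_ptp([.50,.30,.40],down(0.6))
show('end')
d={n:env.read_camera(n) for n in("top","side")}; pickle.dump(d,open('c2.pkl','wb'))
L=lambda P:np.c_[(P[:,:2]-o)@ex,(P[:,:2]-o)@ey,P[:,2]]*1000
for n in d:
    w=cloud(d[n]); q=L(w[rng(w,.45,.66,-.21,-.07,.12,.165)]); q=q[(q[:,0]<-62)&(abs(q[:,1])<30)&(q[:,0]>-135)]
    k=np.linalg.lstsq(np.c_[q[:,:2],np.ones(len(q))],q[:,2],rcond=None)[0]; print(n,len(q),'z plane',k,'at -97:',k@[-97,0,1])
    p=w[rng(w,.45,.66,-.21,-.07,.142,.16)]; print(' ledge',cv2.minAreaRect(L(p)[:,:2].astype(np.float32)))
    p=w[rng(w,.60,.66,-.18,-.12,.188,.205)]; print(' fin',L(p).mean(0) if len(p) else 0,len(p))
    j=w[rng(w,.48,.58,.26,.36,.07,.085)]; print(' jar',len(j),j.mean(0) if len(j) else 0)
t=d['top']['img'][110:220,285:375,::-1];q=d['side']['img'][150:260,265:355,::-1]
cv2.imwrite('pics/fit.png',np.hstack([cv2.resize(i,None,fx=4.4,fy=4.4,interpolation=cv2.INTER_CUBIC) for i in(t,q)]))
E
```

```text
open -40.49216325712532 -0.9897764128690407 0.15728247942561238 [ 0.4772 -0.344  -0.5464] 14.65
above -28.001965053706225 -1.0182829248386223 0.2053240239597506 [-0.0641  0.3627  0.0872] 16.5833
True
press -28.001486092768836 -1.104449650656419 0.19333218208488653 [-2.9296  1.7266 10.7509] 17.425
hold -28.00669008146126 -1.106727876762247 0.19328971080236415 [-2.2894  1.4906 10.7396] 17.725
end -197.10462410951854 433.03005656103704 0.4001422069724967 [-0.1739 -0.4189  0.6161] 21.3667
top 591 z plane [  0.068    0.0024 150.0475] at -97: 143.45255473613167
 ledge ((-72.56973266601562, 0.6377716064453125), (70.05205535888672, 135.7069854736328), 89.53771209716797)
 fin [-37.2398   0.4424 192.9932] 55
 jar 245 [0.5323 0.3092 0.0763]
side 338 z plane [  0.0774  -0.0077 151.9985] at -97: 144.49174714058623
 ledge ((-74.86607360839844, -0.17189407348632812), (72.94817352294922, 138.8110809326172), 89.41638946533203)
 fin [-41.2686  -1.252  192.2063] 45
 jar 94 [0.5282 0.3065 0.0762]
```

View pics/fit.png

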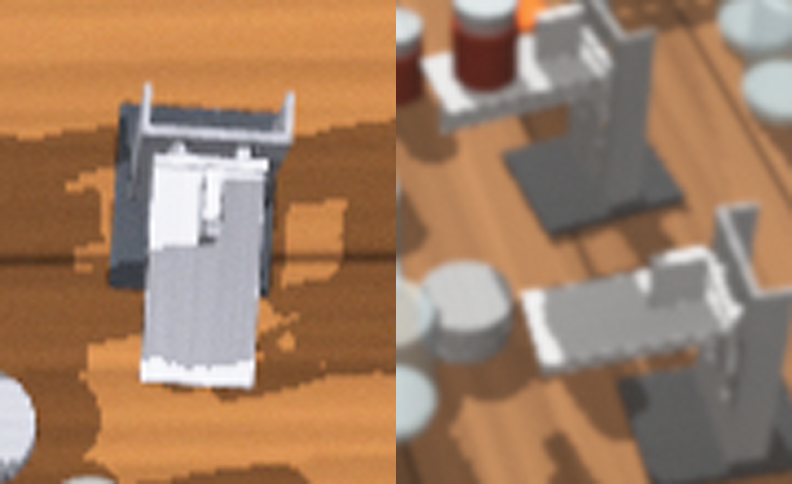

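The fit view shows the bracket seated at the sample's height. The measured droop of about 0.07 and root height of about 150 mm mean it is home and pressed. Next I pick the jar and set it on the ledge with a matching tilt.

```bash
python3 - <<'E'
from cell import env
from h import *; import pickle
np.set_printoptions(precision=4,suppress=True)
yu=-.07; ex=np.array([np.cos(yu),np.sin(yu)]);ey=np.array([-ex[1],ex[0]]); o=np.array([.667,-.1473])
T=lambda x,y:o+x*ex+y*ey
def show(k):
    s=env.state();print(k,s['tcp_pos'],s['contact_force'],s['width'],s['finger_force'],s['time_s'])
j=np.array([.5305,.308]); a=.024
env.movel([*j,.40],speed=.2); env.movel([*j,.12],speed=.25)
print(env.movel([*j,a],speed=.08,guard=6));show('at')
env.gripper_to(0,effort=45);show('grip')
env.movel([*j,.06],speed=.1);env.movel([*j,.36],speed=.25)
tilt=-.07
q=(R.from_euler('z',yu)*R.from_euler('y',tilt)*R.from_euler('x',np.pi)).as_rotvec()
n=np.array([*(ex*np.sin(tilt)),np.cos(tilt)])
P=np.array([*T(-.099,0),.1433])+n*a
env.move_ptp(P+[0,0,.19],q)
env.movel(P+[0,0,.05],speed=.2);env.movel(P+[0,0,.010],speed=.08);env.sleep(.3);show('near')
d={m:env.read_camera(m) for m in("top","side")}; pickle.dump(d,open('c3.pkl','wb'))
c=d['side']['img'][130:270,240:380,::-1];t=d['top']['img'][110:250,270:410,::-1]
cv2.imwrite('pics/near.png',np.hstack([cv2.resize(i,None,fx=2.8,fy=2.8,interpolation=cv2.INTER_CUBIC) for i in(t,c)]))
E
```

```text
False
at [0.5307 0.3081 0.0244] [0.5357 0.5051 0.1388] 0.9986476515229584 0.0 24.3917
grip [0.5306 0.3081 0.0245] [-1.5045 -0.0342  6.9524] 0.6153203176023748 47.344333006767556 24.8
near [ 0.5667 -0.1402  0.1775] [ 0.7173 -0.5165 -2.9543] 0.6199067815629048 47.45594360749237 30.1083
```

View pics/near.png

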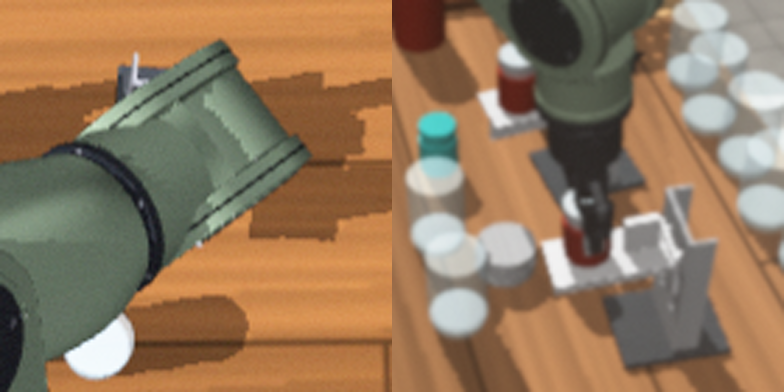

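The jar is in the gripper over the middle of the ledge, at about (585,245) in the picture. I lower it onto the ledge.

```bash
python3 - <<'E'
from cell import env
from h import *; import pickle
np.set_printoptions(precision=4,suppress=True)
yu=-.07; ex=np.array([np.cos(yu),np.sin(yu)]);ey=np.array([-ex[1],ex[0]]); o=np.array([.667,-.1473])
def show(k):
    s=env.state();print(k,s['tcp_pos'],s['contact_force'],s['width'],s['time_s'])
p=env.state()['tcp_pos']
print(env.movel(p-[0,0,.018],speed=.015,guard=2.5));show('down')
env.gripper_to(.8);show('mid');env.gripper_to(1.0);show('rel')
p=env.state()['tcp_pos'];env.movel(p+[0,0,.10],speed=.06);env.movel(p+[0,0,.2],speed=.15)
env.move_ptp([.50,.30,.40],down(0.6));env.sleep(.5);show('end')
d={m:env.read_camera(m) for m in("top","side")}; pickle.dump(d,open('c4.pkl','wb'))
L=lambda P:np.c_[(P[:,:2]-o)@ex,(P[:,:2]-o)@ey,P[:,2]]*1000
for n in d:
    w=cloud(d[n]); q=L(w[rng(w,.5,.62,-.19,-.09,.210,.235)])
    print(n,'lid',len(q),q.mean(0),cv2.minEnclosingCircle(q[:,:2].astype(np.float32)),'z plane',np.linalg.lstsq(np.c_[q[:,:2],np.ones(len(q))],q[:,2],rcond=None)[0])
    q=L(w[rng(w,.45,.66,-.21,-.07,.13,.16)]); print(' ledge',cv2.minAreaRect(q[:,:2].astype(np.float32)),q[:,2].min())
    p=w[rng(w,.60,.66,-.18,-.12,.188,.205)]; print(' fin',L(p).mean(0),len(p))
c=d['side']['img'][130:270,240:380,::-1];t=d['top']['img'][110:250,270:410,::-1]
cv2.imwrite('pics/end.png',np.hstack([cv2.resize(i,None,fx=2.8,fy=2.8,interpolation=cv2.INTER_CUBIC) for i in(t,c)]))
E
```

```text
True
down [ 0.5663 -0.1403  0.1672] [-1.3618  0.225   4.6366] 0.6140913392472991 30.925
mid [ 0.5663 -0.14    0.167 ] [-0.8155  0.2913  0.4967] 0.7973660194990926 31.225
rel [ 0.5663 -0.14    0.1671] [-0.0604  0.3158 -0.3808] 0.9994205856250811 31.5417
end [0.5    0.2999 0.4   ] [ 0.4051 -0.3332  0.3788] 0.9983408659447396 36.3083
top lid 310 [-102.8188    1.3932  218.6495] ((-102.27388763427734, 1.1384661197662354), 25.31237030029297) z plane [  0.0605   0.0064 224.8618]
 ledge ((-73.10221862792969, 0.5351104736328125), (70.31580352783203, 136.2107391357422), 89.74744415283203) 130.16237202235993
 fin [-38.3087   0.3282 192.3399] 58
side lid 195 [-106.7705   -2.2912  218.9063] ((-106.95137023925781, 1.1575446128845215), 27.559486389160156) z plane [  0.0595   0.0545 225.3795]
 ledge ((-74.64839172363281, -0.3150482177734375), (75.03182983398438, 140.81300354003906), 88.45744323730469) 130.91594489412375
 fin [-41.2259  -1.0192 192.2661] 44
```

View pics/end.png

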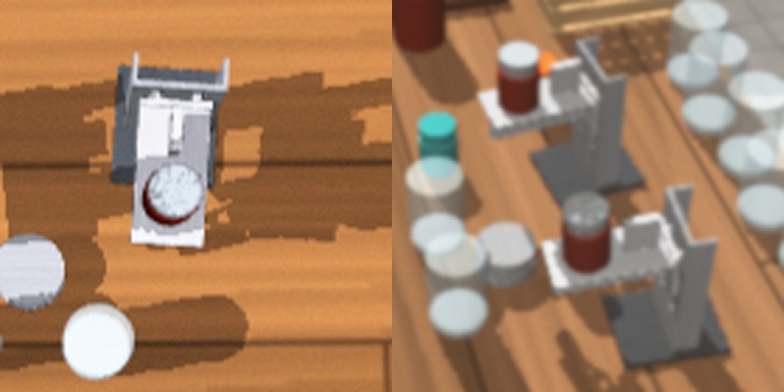

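The jar stands on the ledge like the sample, with its lid at about (175,190) in the picture, and the bracket has stayed home. I hand in.

```bash
python3 -c "
from cell import env
print(env.hand_in())"
```

```text
the job is handed in; nothing more can be done
None
```

I hooked the bracket into the upper slots, pressed it down until it was fully home, stood the jar in the middle of the ledge, and handed the job in at about 36 s; the judge's verdict was not shown.

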